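# Sort the used router cutters by cap colour

### The arm

A 6-joint arm with a two-finger parallel gripper is mounted at the origin on the work surface. World frame = base frame: x ahead of the robot, y to its left, z up, the work surface at z = 0. Lengths are in m, angles in rad, forces in N, time in s.
With the tool pointing down it reaches from about 0.325 to 0.9 m from the base axis. Payload 6.1 kg.
Tool frame: the origin (TCP) lies midway between the tips of the shut fingers; the grasp point (between the pads) lies 19 mm behind it; z points along the fingers, y is the line along which they close (so a half turn about z gives the same grasp; the last joint's range is limited). The gripper opens to 85 mm and grips with 20 to 120 N. Pads are 22 mm wide; open, the fingers measure 114 mm over their backs; the gripper's body (76 mm by 85 mm) begins 54 mm behind the grasp point. The pads swing forward as they close: fully open they stand 13 mm farther back than shut.
Start: joints at [-1.38, 0.22, 1.526, -0, 1.395, -0.126], TCP at [0.195, -0.594, 0.231] pointing down, gripper open.
Joint ranges: [-2.98, 2.98], [-0.91, 2.08], [0.09, 2.57], [-1.24, 4.39], [0.2, 2.65], [-2.68, 2.68]. Speed limits (rad/s): [2.57, 2.57, 3.01, 3.14, 3.14, 3.14].

### API

Orientations are given as [roll, pitch, yaw] about the fixed x, y, z axes, in that order (R = Rz(yaw) Ry(pitch) Rx(roll)).
In Python, from plant import movep, move_l, set_joints, gripper_to, hold, inverse_kinematics, observe, get_image, get_calibration, Unreachable, job_done gives the robot as it stands. Calls block until the motion is done:
- movep(position, orientation): joint-space move of the TCP to a pose.
- move_l(position, feed=0.15, rotation=None, max_force=None): straight line of the TCP; rotation=None keeps the orientation; feed is the mean speed in m/s. With max_force (N) it stops when the force on the tool has changed by that much, and returns True; else False.
- set_joints(angles): joint-space move.
- gripper_to(opening, f_grip=None): finger opening in m; f_grip is the grip in N (None keeps the last); returns when the fingers have stopped.
- hold(seconds).
- inverse_kinematics(position, orientation): joint angles nearest the present ones, or None.
- observe(): the state.
- get_image(name): name is "scene" or "top"; returns (picture, depth): 400x640x3 uint8, red, green, blue; 400x640 float32, m along the optical axis (not along the pixel's ray), 0 where there is no reading.
- get_calibration(name): a dict with "intrinsics" (3x3 intrinsics, pixels), "world_from_camera" (4x4, takes a point from camera to world coordinates). Camera axes: x right, y down, z forward; pixel columns grow to the right and rows downward; lengths in m; the calibration is good to about 2 mm. A picture is of the moment at which its call begins. get_calibration takes no time and is no camera call.
A pose or a line that the arm cannot do raises Unreachable and nothing moves.
- job_done(): hands the job in; it is judged then, once.
The state is a dict: "time_s": time; "q": joint angles; "joint_velocities": joint speeds; "joint_torque": joint torques, N m; "eef_pos": TCP position; "tcp_rot": TCP orientation; "ft_force": force on the tool from outside, world axes, zero at the start; "torque": the same for the moment, N m; "opening": finger opening in m; "grasp_force": force on a finger pad.
Only numpy, scipy, OpenCV 4.12 (cv2) and the standard library are available. Lean on these libraries where they do the work, as an engineer would, in place of code of your own. Each camera call takes 0.05 s, during which the arm holds its last target. There are 200 camera calls.

### The job

Sort the used cutters for the grinder: take the two red-capped and the two blue-capped tubes, one of each from the sloped rack under the lamp and one of each from the bench, and lay each one down flat inside the bin of its own cap's colour, so that all four end up lying flat in the bins, below the rim. The cutters are brittle, so set them down and do not drop them. Leave the green-capped tubes in the rack and everything else on the bench where it is, and do not knock the lamp.

Things in the scene. Friction and masses are not known exactly. Their poses are not given: they have to be found in the camera images.
- tube_red_1: square cutter tube, 110 mm long, 24 x 24 mm in section, 60 to 130 g: clear plastic, steel cutter inside, red cap over 46 mm of one end. Origin at its centre; x along it, + towards the cap; z up out of the face it lies on. Starts in one of the rack's four slots (which one varies), against the lip, cap at the low end.
- tube_red_2: square cutter tube, 110 mm long, 24 x 24 mm in section, 60 to 130 g: clear plastic, steel cutter inside, red cap over 46 mm of one end. Origin at its centre; x along it, + towards the cap; z up out of the face it lies on. Starts loose on the bench, lying flat, in front of the rack, left or right of the middle.
- tube_blue_1: square cutter tube, 110 mm long, 24 x 24 mm in section, 60 to 130 g: clear plastic, steel cutter inside, blue cap over 46 mm of one end. Origin at its centre; x along it, + towards the cap; z up out of the face it lies on. Starts in one of the rack's four slots (which one varies), against the lip, cap at the low end.
- tube_blue_2: square cutter tube, 110 mm long, 24 x 24 mm in section, 60 to 130 g: clear plastic, steel cutter inside, blue cap over 46 mm of one end. Origin at its centre; x along it, + towards the cap; z up out of the face it lies on. Starts loose on the bench, lying flat, in front of the rack, left or right of the middle.
- tube_green_1: square cutter tube, 110 mm long, 24 x 24 mm in section, 60 to 130 g: clear plastic, steel cutter inside, green cap over 46 mm of one end. Origin at its centre; x along it, + towards the cap; z up out of the face it lies on. Starts in one of the rack's four slots (which one varies), against the lip, cap at the low end. Sharp: it stays there.
- tube_green_2: square cutter tube, 110 mm long, 24 x 24 mm in section, 60 to 130 g: clear plastic, steel cutter inside, green cap over 46 mm of one end. Origin at its centre; x along it, + towards the cap; z up out of the face it lies on. Starts in one of the rack's four slots (which one varies), against the lip, cap at the low end. Sharp: it stays there.
- bin_red: open red plastic bin, 170 mm (x) by 170 mm (y) outside, fixed to the bench, either ahead of the robot or to its right (the two bins swap). Origin at the centre of its underside, z up. Floor 5 mm thick, walls 4 mm, 66 mm high; the -x wall is only 36 mm high. It holds two tubes side by side, lying along x, 36 mm either side of the middle.
- bin_blue: open blue plastic bin, 170 mm (x) by 170 mm (y) outside, fixed to the bench, either ahead of the robot or to its right (the two bins swap). Origin at the centre of its underside, z up. Floor 5 mm thick, walls 4 mm, 66 mm high; the -x wall is only 36 mm high. It holds two tubes side by side, lying along x, 36 mm either side of the middle.
- rack: aluminium cutter rack, fixed on the left, facing right. Origin on the bench under its middle, x to its back (about world +y), z up. Tray 266 mm wide (y), its face rising towards +x at 0.52 rad (30 degrees) from 30 to 105 mm above the bench. Four slots at y = -81, -27, 27, 81 mm; a tube in a slot has its centre at x = -13, z = 71 mm, and lifts off square to the tray.
- rack_lip (a point): middle of the tray's low edge (rack x = -60, z = 30 mm), where the tubes' low ends rest on a lip 16 mm high. 10 mm high black spacers fill the gaps between the tubes over their lowest 20 mm, 2 mm clear each side; further up neighbouring tubes are 30 mm apart, and the end cheeks, 16 mm high, are 131 mm from the middle.
- lamp: grey LED lamp bar fixed over the rack; same origin and axes as the rack. 55 mm (x) by 286 mm (y), from x = -25 to 31 mm and 237 to 261 mm above the bench, over the middles of the racked tubes: a hand straight above them meets it, one square to the tray passes in front of it. Two posts behind the rack carry it, at x = 88, y = +-103 mm.
- tool_holder: bystander: a steel taper tool holder, standing on its 50 mm flange, 78 mm tall, on the bench between the two loose tubes. Origin at the centre of its underside.
- collet_nut: bystander: a dark steel collet nut, 42 mm across, 21 mm high, lying between the two bins. Origin at the centre of its underside.
- collet: bystander: a tapered steel spring collet, 33 mm across, 39 mm tall, standing between the two bins. Origin at the centre of its underside.
- spray_can: bystander: a spray can, 58 mm across, 175 mm tall, standing between and behind the two bins. Origin at the centre of its underside.
- pin_jar: bystander: a jar with a black lid, 68 mm across, 85 mm tall, standing between the far bin and the rack. Origin at the centre of its underside.

How it is judged:
At the end, for the whole second after the job is handed in: Each red- and blue-capped tube is in its own colour's bin: centre within 75 mm of the bin's middle along both sides, under 50 mm above its underside, within 0.3 rad of level, at rest. Green tubes within 20 mm, the other bystanders within 30 mm, of their starts (x of tube_red_1 in the frame of bin_red between -0.075 and 0.075 m and y of tube_red_1 in the frame of bin_red between -0.075 and 0.075 m and z of tube_red_1 in the frame of bin_red between 0.005 and 0.05 m and angle between tube_red_1's own x axis and vertical between 1.27 and 1.87 rad and linear speed of each of tube_red_1, tube_red_2, tube_blue_1, tube_blue_2 below 0.03 m/s and x of tube_red_2 in the frame of bin_red between -0.075 and 0.075 m and y of tube_red_2 in the frame of bin_red between -0.075 and 0.075 m and z of tube_red_2 in the frame of bin_red between 0.005 and 0.05 m and angle between tube_red_2's own x axis and vertical between 1.27 and 1.87 rad and x of tube_blue_1 in the frame of bin_blue between -0.075 and 0.075 m and y of tube_blue_1 in the frame of bin_blue between -0.075 and 0.075 m and z of tube_blue_1 in the frame of bin_blue between 0.005 and 0.05 m and angle between tube_blue_1's own x axis and vertical between 1.27 and 1.87 rad and x of tube_blue_2 in the frame of bin_blue between -0.075 and 0.075 m and y of tube_blue_2 in the frame of bin_blue between -0.075 and 0.075 m and z of tube_blue_2 in the frame of bin_blue between 0.005 and 0.05 m and angle between tube_blue_2's own x axis and vertical between 1.27 and 1.87 rad and distance of each of tube_green_1, tube_green_2 from where it was at the start of the episode below 0.02 m and distance of each of tool_holder, collet_nut, collet, spray_can, pin_jar from where it was at the start of the episode below 0.03 m); the robot touches nothing.
It fails at once if a green-capped tube is moved more than 20 mm (distance of any of tube_green_1, tube_green_2 from where it was at the start of the episode above 0.02 m).
It fails at once if another thing on the bench (tool holder, nut, collet, can or jar) is moved more than 30 mm (distance of any of tool_holder, collet_nut, collet, spray_can, pin_jar from where it was at the start of the episode above 0.03 m).
It fails at once if the lamp bar is knocked (more than 10 N) (contact force between anything else and lamp above 10 N).
It fails at once if a tube is dropped or thrown (faster than 0.9 m/s while out of the fingers, as after a fall of 4 cm) ((linear speed of tube_red_1 above 0.9 m/s and contact force between the fingers and tube_red_1 below 0.2 N) or (linear speed of tube_red_2 above 0.9 m/s and contact force between the fingers and tube_red_2 below 0.2 N) or (linear speed of tube_blue_1 above 0.9 m/s and contact force between the fingers and tube_blue_1 below 0.2 N) or (linear speed of tube_blue_2 above 0.9 m/s and contact force between the fingers and tube_blue_2 below 0.2 N)).
It also fails if it takes over 72 s, if anything falls off the work surface, if the arm or the gripper's body presses on something with over 40 N, if the wrist force passes 120 N, or if a joint passes its speed limit or range.

## Working session

There is one attempt and no reset: what is moved stays moved. The work goes in short steps, each a Python script; the robot and the scene stay as the last script left them, time stands still between calls to the robot, and variables do not carry over. Pictures are saved under pics/ and viewed, at most 10 in all, crops included, and the job is handed in when it is done.

```bash
mkdir -p pics; ls; python3 - <<'E'
from plant import *
import cv2,numpy as np
np.set_printoptions(precision=4,suppress=True)
for n in("scene","top"):
    p,d=get_image(n);c=get_calibration(n);print(n,c["intrinsics"],c["world_from_camera"])
    cv2.imwrite(f"pics/{n}0.png",p[:,:,::-1]);np.savez(f"{n}0.npz",p=p,d=d,K=c["intrinsics"],T=c["world_from_camera"])
o=observe();print(o["time_s"],o["eef_pos"],o["tcp_rot"],o["opening"])
E
```

```text
pics
scene [[507.0357   0.     321.3093]
 [  0.     507.0357 205.9758]
 [  0.       0.       1.    ]] [[-0.5407  0.5043 -0.6733  1.4291]
 [ 0.8412  0.3188 -0.4367  0.5472]
 [-0.0056 -0.8025 -0.5966  0.8811]
 [ 0.      0.      0.      1.    ]]
top [[474.5821   0.     321.8915]
 [  0.     474.5821 208.1256]
 [  0.       0.       1.    ]] [[ 0.0283 -0.9968  0.0749  0.4548]
 [-0.9995 -0.0292 -0.0106 -0.0218]
 [ 0.0127 -0.0746 -0.9971  1.1106]
 [ 0.      0.      0.      1.    ]]
0.1 [ 0.1946 -0.5934  0.2303] [-3.1399 -0.0002  0.3168] 0.08557572598060283
```

View pics/scene0.png

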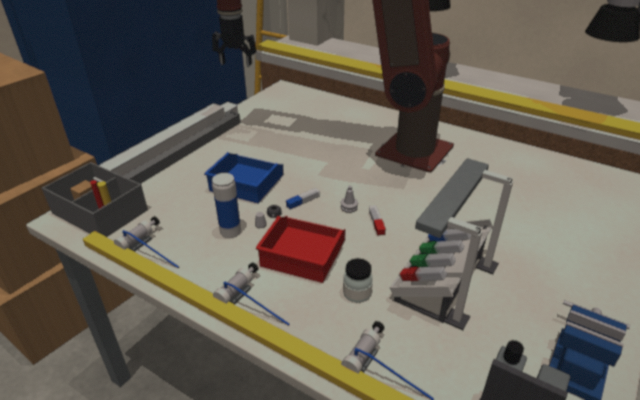

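View pics/top0.png

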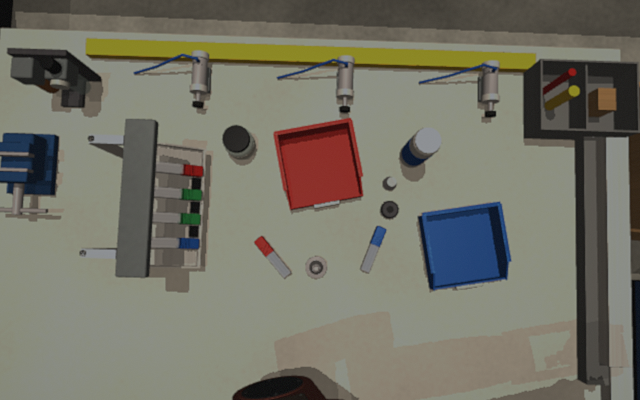

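The scene view shows the bins, loose tubes and rack. In the top view, the red bin is at (319,165) ahead and the blue bin at (465,245) to the right. The loose red tube is at (272,257), the loose blue one at (373,250), and the tool holder between them at (316,267). From far to near, the rack holds red (193,171), green (192,195), green (191,219) and blue (189,243).

```bash
cat > meas.py <<'E'
import cv2,numpy as np
np.set_printoptions(precision=4,suppress=True)
def load(n):
    f=np.load(n);return f['p'],f['d'],f['K'],f['T']
def cloud(d,K,T):
    v,u=np.mgrid[:d.shape[0],:d.shape[1]]
    c=np.stack([(u-K[0,2])/K[0,0]*d,(v-K[1,2])/K[1,1]*d,d],-1)
    return c@T[:3,:3].T+T[:3,3]
def ray(uv,z,K,T):
    uv=np.atleast_2d(uv).astype(float);r=np.c_[(uv-K[:2,2])/[K[0,0],K[1,1]],np.ones(len(uv))]@T[:3,:3].T
    return T[:3,3]+r*((z-T[2,3])/r[:,2])[:,None]
def mask(p,col):
    h=cv2.cvtColor(p,cv2.COLOR_RGB2HSV);H,S,V=cv2.split(h)
    m={'red':(H<8)|(H>172),'green':(H>45)&(H<90),'blue':(H>100)&(H<125)}[col]&(S>130)&(V>50)
    return m.astype(np.uint8)
E
python3 - <<'E'
from meas import *
for n in("top","scene"):
    p,d,K,T=load(n+"0.npz");P=cloud(d,K,T)
    print(n,"bench z",[P[y,x,2].round(4) for y,x in ((300,200),(330,450),(230,330))] if n=="top" else [P[y,x,2].round(4) for y,x in((200,180),(120,300),(150,330))])
    for c in('red','green','blue'):
        k,l,s,ce=cv2.connectedComponentsWithStats(mask(p,c))
        for i in range(1,k):
            if s[i,4]>30:
                m=l==i;Q=P[m&(d>0)];print(c,s[i],ce[i],"med",np.median(Q,0),"z5/95",np.percentile(Q[:,2],[5,95]))
p,d,K,T=load("top0.npz");P=cloud(d,K,T)
# loose tubes: region above bench
m=((P[:,:,2]>.012)&(P[:,:,2]<.04)&(d>0)).astype(np.uint8)
m2=m.copy();m2[:225]=0;m2[285:]=0;m2[:,:240]=0;m2[:,400:]=0
k,l,s,ce=cv2.connectedComponentsWithStats(m2)
for i in range(1,k):
    if s[i,4]>150:
        uv=np.argwhere(l==i)[:,::-1];W=ray(uv,.024,K,T)[:,:2]
        (c,sz,a)=cv2.minAreaRect((W*1000).astype(np.float32));print("tube",s[i],c,sz,a,"z",np.median(P[l==i][:,2]))
E
python3 - <<'E'
import cv2
p=cv2.imread('pics/top0.png');a=cv2.resize(p[100:300,90:290],None,fx=3,fy=3,interpolation=cv2.INTER_CUBIC);cv2.imwrite('pics/rackz.png',a)
E
```

```text
top bench z [np.float64(0.0002), np.float64(-0.0021), np.float64(-0.0007)]
red [543  68  34  26 188] [561.5904  78.3032] med [ 0.8265 -0.5427  0.1115] z5/95 [0.0394 0.1451]
red [ 274  118   89   92 5943] [318.9965 164.1035] med [ 0.6404 -0.0235  0.0048] z5/95 [0.0009 0.0654]
red [183 164  20  13 202] [192.8911 170.3317] med [0.6089 0.2556 0.0643] z5/95 [0.0534 0.074 ]
red [255 236  18  20 184] [263.3043 245.6413] med [0.4462 0.0981 0.0229] z5/95 [0.0184 0.0264]
red [264 393  27   7  40] [277.55 396.2 ] med [0.2202 0.0292 0.3635] z5/95 [0.3559 0.367 ]
green [183 189  18  11 185] [191.573  194.0811] med [0.5559 0.2555 0.0643] z5/95 [0.0541 0.0737]
green [181 214  19  10 179] [190.2402 218.5084] med [0.5019 0.256  0.0645] z5/95 [0.0545 0.0736]
blue [135  54  63  20 102] [168.7549  61.7157] med [0.8621 0.3224 0.0554] z5/95 [0.0111 0.0703]
blue [278  59  70  20 107] [314.8879  67.028 ] med [ 0.8611 -0.0126  0.0518] z5/95 [0.0096 0.0719]
blue [420  64  77  19 114] [461.1667  71.9211] med [ 0.8606 -0.349   0.0496] z5/95 [0.0105 0.071 ]
blue [  0 134  34  18 519] [ 16.6898 142.1021] med [0.6
[... 2392 characters left out ...]
 317.0296] med [0.5781 0.6395 0.1125] z5/95 [0.1105 0.1146]
blue [ 551  326   70   74 2657] [585.3956 359.7369] med [0.6513 0.643  0.075 ] z5/95 [0.0182 0.1128]
blue [355 349  21  11  45] [364.1556 353.3111] med [0.8676 0.2822 0.0681] z5/95 [0.0554 0.0733]
tube [360 226  26  47 490] (446.1490783691406, -151.46656799316406) (24.197895050048828, 108.96724700927734) 69.28206634521484 z 0.022219861296374654
tube [253 236  38  43 498] (421.8721618652344, 77.5787353515625) (108.74040222167969, 24.69521713256836) 41.30670928955078 z 0.022290373609405778
tube [305 257  22  22 265] (401.1807861328125, -22.01807403564453) (46.54944610595703, 48.083763122558594) 46.52842712402344 z 0.022187738588118178
```

View pics/rackz.png

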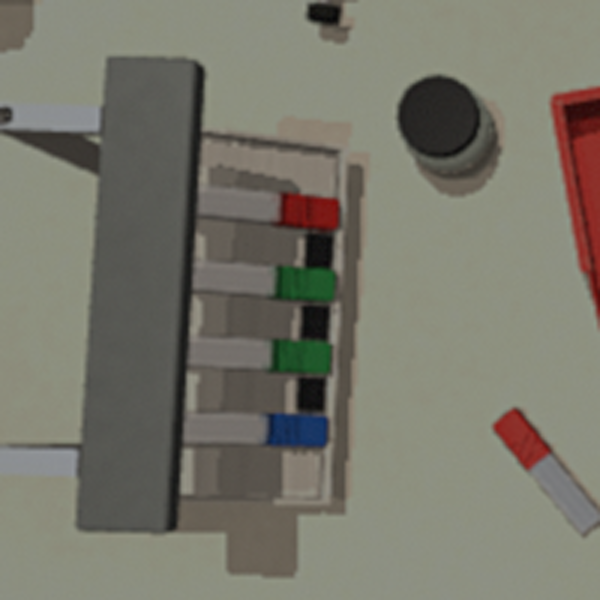

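Sizes, heights and slot spacing all match the given dimensions. Next I measure the bins and check that the whole plan is reachable.

```bash
cat > lib.py <<'E'
from plant import *
from meas import *
from scipy.spatial.transform import Rotation as Ro
p,d,K,T=load("top0.npz");P=cloud(d,K,T)
def binpose(c,box):
    x0,y0,x1,y1=box
    m=np.zeros(d.shape,bool);m[y0:y1,x0:x1]=1
    m&=(P[:,:,2]>.058)&(P[:,:,2]<.075)
    W=ray(np.argwhere(m)[:,::-1],.066,K,T)[:,:2]
    c,s,a=cv2.minAreaRect((W*1000).astype(np.float32))
    a=np.radians((a+45)%90-45);return np.array(c)/1000,np.array(s),a
BIN={'red':binpose('red',(262,108,375,220)),'blue':binpose('blue',(410,193,520,298))}
caps=[ray(cv2.connectedComponentsWithStats(mask(p,c))[3][i],.0654,K,T)[0] for c,i in()]
def down(yaw): return Ro.from_euler('xyz',[np.pi,0,yaw])
LOOSE={'blue':(np.array([.4461,-.1515]),np.radians(159.28)),'red':(np.array([.4219,.0776]),np.radians(41.3))}
RC=np.array([.5287,.3024,0]);RY=np.radians(90.1)   # rack origin, yaw of its x
RR=Ro.from_euler('z',RY)
SLOT={'red':-.081,'blue':.081}
N=RR.apply([-.5,0,.8660254])                        # tray normal
OFF=.010                                            # grasp this far to the cap from the centre
def rackpose(c,h,flip):
    s=-1 if flip else 1
    X=np.array([.8660254,0,.5])*s;Z=np.array([.5,0,-.8660254]);Y=np.cross(Z,X)
    R=RR*Ro.from_matrix(np.c_[X,Y,Z])
    ctr=RC+RR.apply([-.013,SLOT[c],.071])-OFF*RR.apply([.8660254,0,.5])
    return ctr-N*(.012-.005)+N*h,R
def placepose(c,side,z,flip,off=0):
    b,_,a=BIN[c]; R=down(a+np.pi*flip)
    q=b+Ro.from_euler('z',a).apply([0,.036*side,0])[:2]
    return np.r_[q+off*R.as_matrix()[:2,0],z],R
def e(R): return R.as_euler('xyz')
def ik(p,R): return inverse_kinematics(list(p),list(e(R)))
E
python3 - <<'E'
from lib import *
for c in BIN: print(c,BIN[c],np.degrees(BIN[c][2]))
m=(P[:,:,2]>.25)&(P[:,:,2]<.275);W=P[m];W=W[(W[:,1]>.2)&(W[:,1]<.42)&(W[:,0]>.35)];print("lamp",cv2.minAreaRect((W[:,:2]*1000).astype(np.float32)))
for c,b in(('red',(183,164)),('green',(183,189)),('green',(181,214)),('blue',(179,238))):
    m=mask(p,c);m2=m*0;m2[b[1]:b[1]+13,b[0]:b[0]+20]=m[b[1]:b[1]+13,b[0]:b[0]+20]
    uv=np.argwhere(m2)[:,::-1].mean(0);print(c,ray(uv,.0654,K,T))
for c in('red','blue'):
    for f in(0,1):
        for h in(0,.15): print('rack',c,f,h,ik(*rackpose(c,h,f)))
        print('loose',c,f,ik(np.r_[LOOSE[c][0],.005],down(LOOSE[c][1]+np.pi*f)))
        for s in(-1,1):
            for z in (.011,.22):print('place',c,f,s,z,ik(*placepose(c,s,z,f,.01)))
E
```

```text
red (array([ 0.6473, -0.0201]), array([149.2613, 179.752 ]), np.float64(0.2130535696413684)) 12.207070350646974
blue (array([ 0.4752, -0.3515]), array([141.5439, 180.8396]), np.float64(0.1724277962262662)) 9.879384994506836
lamp ((529.031005859375, 338.0240478515625), (122.81851196289062, 286.2447509765625), 89.59993743896484)
red [[0.6088 0.2551 0.0654]]
green [[0.5559 0.2554 0.0654]]
green [[0.5019 0.2557 0.0654]]
blue [[0.4482 0.2561 0.0654]]
rack red 0 0 [ 0.0633  0.4479  1.6776  0.6061  1.0676 -0.2515]
rack red 0 0.15 [-0.0594  0.2619  1.6441  0.5425  1.3119 -0.2237]
loose red 0 [-0.0024  0.0648  2.1804 -0.      0.8964  0.8476]
place red 0 -1 0.011 [-0.1981  0.5447  1.5474 -0.      1.0494  1.1597]
place red 0 -1 0.22 [-0.1981  0.3263  1.4197 -0.      1.3956  1.1597]
place red 0 1 0.011 [-0.0949  0.5106  1.5974 -0.      1.0336  1.2629]
place red 0 1 0.22 [-0.0949  0.286   1.4695 -0.      1.3861  1.2629]
rack red 1 0 None
rack red 1 0.15 None
loose red 1 [-0.0024  0.0648  2.1804 -0.      0.8964 -2.294 ]
place red 1 -1 0.011 [-0.2105  0.5066  1.6032  0.      1.0318 -1.9943]
place r
[... 367 characters left out ...]
75   0.      0.9073 -1.7042]
place blue 0 -1 0.011 [-0.7913  0.4604  1.6695 -0.      1.0117  0.6071]
place blue 0 -1 0.22 [-0.7913  0.2265  1.5407 -0.      1.3744  0.6071]
place blue 0 1 0.011 [-0.7185  0.3582  1.8106 -0.      0.9728  0.6799]
place blue 0 1 0.22 [-0.7185  0.1048  1.6781 -0.      1.3587  0.6799]
rack blue 1 0 None
rack blue 1 0.15 None
loose blue 1 [-0.495   0.1593  2.075   0.      0.9073  1.4374]
place blue 1 -1 0.011 [-0.8184  0.4342  1.7064  0.      1.001  -2.5616]
place blue 1 -1 0.22 [-0.8184  0.1954  1.5769  0.      1.3693 -2.5616]
place blue 1 1 0.011 [-0.7466  0.3293  1.849   0.      0.9632 -2.4898]
place blue 1 1 0.22 [-0.7466  0.0703  1.715   0.      1.3563 -2.4898]
```

```bash
python3 - <<'E'
from lib import *
vis=[]
def proj(X): 
    c=(np.asarray(X)-T[:3,3])@T[:3,:3];return (c[:,:2]/c[:,2:])*[K[0,0],K[1,1]]+K[:2,2]
for c,(x0,y0,x1,y1) in {'red':(262,105,378,222),'blue':(408,193,524,310)}.items():
    B=np.zeros(d.shape,np.uint8);B[y0:y1,x0:x1]=1
    m=cv2.morphologyEx(mask(p,c)*B,cv2.MORPH_CLOSE,np.ones((3,3)))
    sub=(m>0)&(P[:,:,2]>.055)
    out=[]
    # fit outer edges of the three high walls: yaw by minimal spread of side extents, scanned over angle
    Q=ray(np.argwhere(sub)[:,::-1],.066,K,T)[:,:2]
    for dz in np.radians(np.arange(0,18,.5)):
        R=np.array([[np.cos(dz),np.sin(dz)],[-np.sin(dz),np.cos(dz)]]);q=Q@R.T
        w=np.ptp(q[:,1]);out.append((w,dz,q[:,0].max(),q[:,1].min(),q[:,1].max(),q[:,0].min()))
    w,a,xm,yl,yh,xn=min(out);ctr=np.array([[np.cos(a),-np.sin(a)],[np.sin(a),np.cos(a)]])@[xm-.085,(yl+yh)/2]
    print(c,w,xm-xn,np.degrees(a),ctr)
    im=p.copy();im=cv2.resize(im[y0:y1,x0:x1],None,fx=3.4,fy=3.4,interpolation=cv2.INTER_NEAREST)[:,:,::-1].copy()
    Rw=Ro.from_euler('z',a)
    for h,z,col in((.085,.066,(0,255,255)),(.081,.005,(255,255,0))):
        C=Rw.apply([[h,h,z],[h,-h,z],[-h,-h,z],[-h,h,z]])+np.r_[ctr,0]
        cv2.polylines(im,[np.round((proj(C)-[x0,y0]+.5)*3.4).astype(int)],True,col,1)
    vis.append(im)
cv2.imwrite('pics/bins.png',np.hstack(vis))
E
```

```text
red 0.1779373372839723 0.1704058513010096 12.000000000000002 [ 0.6373 -0.0234]
blue 0.18028578911306642 0.1670547574588292 10.0 [ 0.4604 -0.3542]
```

View pics/bins.png

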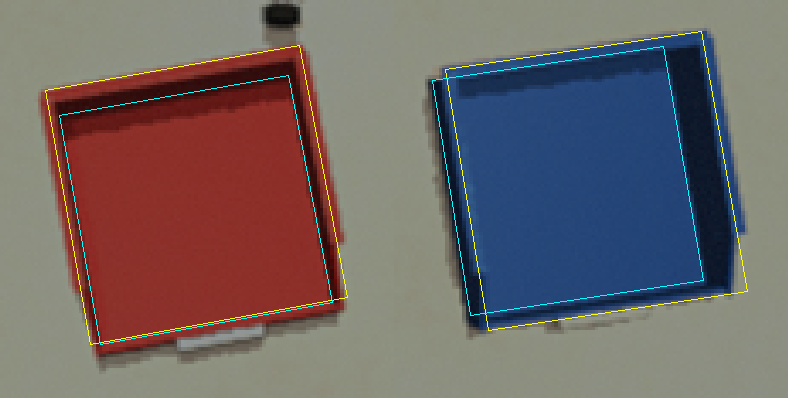

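The crop shows that the +x rim corners are clear: red at (43,91) and (304,45), blue at (432,78) and (711,31). I cast those corners onto the rim plane and hold the distance between them against the known 170 mm.

```bash
python3 - <<'E'
from lib import *
for c,o,L,R_ in(('red',(262,105),(43,91),(304,45)),('blue',(408,193),(38,78),(317,31))):
    w=ray([np.array(L)/3.4+o-.5,np.array(R_)/3.4+o-.5],.066,K,T)[:,:2]
    v=w[0]-w[1];a=np.arctan2(-v[0],v[1]);ctr=w.mean(0)-.085*np.array([np.cos(a),np.sin(a)])
    print(c,np.linalg.norm(v),np.degrees(a),ctr)
    m=(P[:,:,2]<.009)&(P[:,:,2]>-.003)&(mask(p,c)>0)
    x,y=o;B=np.zeros_like(m);B[y:y+117,x:x+117]=1
    m=cv2.morphologyEx((m&B).astype(np.uint8),cv2.MORPH_OPEN,np.ones((3,3)))
    Q=ray(np.argwhere(m)[:,::-1],.005,K,T)[:,:2]
    print(' floor',cv2.minAreaRect((Q*1000).astype(np.float32)))
E
```

```text
red 0.17442835278794852 11.9613855770037 [ 0.637  -0.0244]
 floor ((634.242919921875, -23.0281982421875), (160.60128784179688, 162.53785705566406), 12.2958984375)
blue 0.18574407196060197 11.194117649429852 [ 0.4579 -0.3548]
 floor ((457.2366943359375, -362.06756591796875), (162.83819580078125, 152.6592254638672), 9.90923023223877)
```

Floor and rim agree. The red bin is at (0.635, -0.0235) with yaw 12.2°. The blue bin is at (0.4575, -0.362) with yaw 10°; there the left outer face had widened the rim reading. I start with the loose blue tube.

```bash
cat >> lib.py <<'E'
BIN={'red':(np.array([.635,-.0235]),0,np.radians(12.2)),'blue':(np.array([.4575,-.362]),0,np.radians(10.))}
def go(p,R): movep(list(p),list(e(R)))
def line(p,feed=.15,mf=None): return move_l(list(p),feed,None,mf)
def st(t):
    o=observe();print(t,'t=%.1f'%o['time_s'],np.array(o['eef_pos']),'open %.4f'%o['opening'],'grip %.1f'%o['grasp_force'],'F',np.array(o['ft_force']))
def place(c,side,flip,off):
    q,R=placepose(c,side,.16,flip,off);go(q,R)
    q[2]=.03;line(q,.2);q[2]=.0105;s=line(q,.05,12);st('placed stop=%s'%s)
    gripper_to(.042);q[2]=.13;line(q,.25)
def pick_loose(c,flip,up=.16):
    q,R=np.r_[LOOSE[c][0],.12],down(LOOSE[c][1]+np.pi*flip)
    gripper_to(.05);go(q,R);q[2]=.03;line(q,.25);q[2]=.005;line(q,.06)
    gripper_to(.0,60);st('gripped');q[2]=up;line(q,.25);st('lifted')
def pick_rack(c):
    q,R=rackpose(c,.15,0);gripper_to(.042);go(q,R)
    line(rackpose(c,.05,0)[0],.2);line(rackpose(c,0,0)[0],.06)
    gripper_to(.0,60);st('gripped');line(rackpose(c,.05,0)[0],.08);line(rackpose(c,.16,0)[0],.25);st('lifted')
def snap(n):
    a,_=get_image(n[0]);cv2.imwrite('pics/'+n[1],a[:,:,::-1])
E
python3 - <<'E'
from lib import *
pick_loose('blue',1)
place('blue',1,0,0)
st('done')
E
```

```text
gripped t=3.9 [ 0.4466 -0.1518  0.0056] open 0.0226 grip 59.3 F [-0.191  -0.8423  3.1497]
lifted t=4.6 [ 0.4452 -0.151   0.1585] open 0.0227 grip 58.8 F [ 0.2249 -0.1167 -0.1594]
placed stop=True t=6.6 [ 0.4514 -0.3268  0.0105] open 0.0230 grip 59.4 F [0.7714 0.2254 3.6592]
done t=7.6 [ 0.4508 -0.3262  0.129 ] open 0.0420 grip 0.0 F [ 0.475   0.4445 -0.3627]
```

```bash
python3 - <<'E'
from lib import *
pick_loose('red',0)
place('red',-1,0,0)
q,R=rackpose('blue',.15,0);gripper_to(.042);go(q,R);st('pre rack')
a=get_image('scene')[0];b=get_image('top')[0]
cv2.imwrite('pics/mid.png',np.vstack([cv2.resize(a[130:330,180:540],(720,400))[:,:,::-1][:300],cv2.resize(b[100:300,160:520],(540,300))[:,:,::-1] if 0 else np.pad(cv2.resize(b[100:300,160:520],(540,300))[:,:,::-1],((0,0),(0,180),(0,0)))]))
E
```

```text
gripped t=10.8 [0.4226 0.0776 0.0056] open 0.0225 grip 59.3 F [ 0.0183 -0.129   3.3949]
lifted t=11.5 [0.4209 0.0776 0.1585] open 0.0226 grip 58.8 F [ 0.2945 -0.1989 -1.0726]
placed stop=True t=13.8 [ 0.6429 -0.0586  0.0106] open 0.0225 grip 60.7 F [0.6971 0.2963 4.3222]
pre rack t=16.2 [0.4484 0.2087 0.1898] open 0.0417 grip 0.0 F [-0.9391  0.1694 -0.6134]
```

View pics/mid.png

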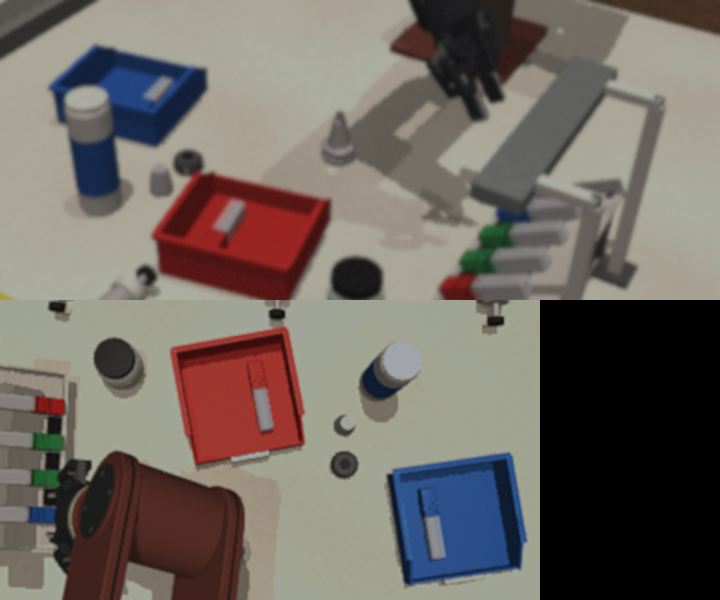

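Both loose tubes lie flat in their bins, blue cap at lower view (429,500) and red at (259,375). The gripper stands square to the tray in front of the blue slot, so I go on to the rack.

```bash
python3 - <<'E'
from lib import *
pick_rack('blue')
if observe()['opening']>.018: place('blue',-1,0,-OFF)
st('done')
a=get_image('top')[0];cv2.imwrite('pics/mid2.png',cv2.resize(a[100:300,90:520],(774,360))[:,:,::-1])
E
```

```text
gripped t=18.7 [0.4484 0.2839 0.0606] open 0.0227 grip 59.6 F [-0.882  -2.8005  3.8214]
lifted t=20.1 [0.4474 0.2042 0.1974] open 0.0226 grip 59.0 F [-0.6904  0.6261 -1.5314]
placed stop=True t=23.4 [ 0.4556 -0.4011  0.0203] open 0.0227 grip 69.3 F [-1.9151  1.9578  5.2928]
done t=24.3 [ 0.4541 -0.3995  0.1304] open 0.0418 grip 0.0 F [-0.0121 -0.2129 -1.5589]
```

View pics/mid2.png

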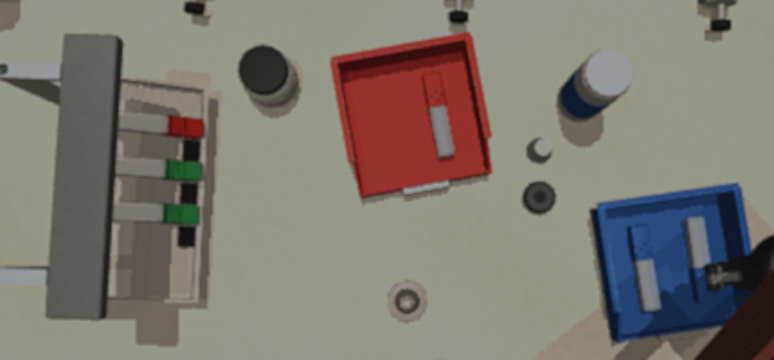

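The blue rack tube is in the blue bin at (698,257) and the greens have not moved. The descent stopped 10 mm early, which suggests the tube tipped a little in the grip. For red I grip harder and allow more settling force.

```bash
sed -i "s/gripper_to(.0,60);st('gripped');line(rackpose/gripper_to(.0,95);st('gripped');line(rackpose/; s/line(q,.05,12)/line(q,.04,25)/" lib.py; python3 - <<'E'
from lib import *
go([.45,-.2,.22],down(.2))
pick_rack('red')
if observe()['opening']>.018: place('red',1,0,-OFF)
q=observe()['eef_pos'];go([.35,-.15,.28],down(0));st('done')
a,D=get_image('top');np.savez('top1.npz',p=a,d=D,K=K,T=T)
cv2.imwrite('pics/end.png',cv2.resize(a[100:300,90:520],(774,360))[:,:,::-1])
Q=cloud(D,K,T)
for c in BIN:
    b,_,y=BIN[c];L=(Q[...,:2]-b)@np.array([[np.cos(y),-np.sin(y)],[np.sin(y),np.cos(y)]])
    m=(abs(L)<.074).all(-1)&(Q[...,2]>.018)
    for s in(-1,1):
        k=m&(L[...,1]*s>0);X=np.c_[L[k],Q[k][:,2]];A=np.linalg.lstsq(np.c_[X[:,:2],np.ones(len(X))],X[:,2],rcond=None)[0]
        print(c,s,k.sum(),'centre',X.mean(0),'ext',np.ptp(X,0),'slope',A[:2])
E
```

```text
gripped t=28.9 [0.6105 0.2841 0.0608] open 0.0218 grip 94.9 F [-0.9311 -2.805   4.5918]
lifted t=30.3 [0.6093 0.2046 0.1973] open 0.0219 grip 94.2 F [ 0.5044 -0.4533 -1.7383]
placed stop=False t=33.1 [0.6193 0.0073 0.0112] open 0.0217 grip 98.0 F [ 2.6036 -7.8961 -0.1296]
done t=35.3 [ 0.3503 -0.1498  0.2794] open 0.0424 grip 0.0 F [ 0.4239 -1.0902  0.0871]
red -1 476 centre [-0.0012 -0.0327  0.0274] ext [0.1093 0.0239 0.0147] slope [ 0.0108 -0.0155]
red 1 469 centre [-0.0021  0.0341  0.0273] ext [0.109  0.024  0.0122] slope [-0.0093  0.0048]
blue -1 634 centre [-0.0003 -0.0395  0.0296] ext [0.1479 0.0539 0.0517] slope [ 0.0011 -0.3537]
blue 1 512 centre [0.0024 0.0397 0.0267] ext [0.1088 0.0256 0.0146] slope [ 0.0076 -0.0855]
```

View pics/end.png

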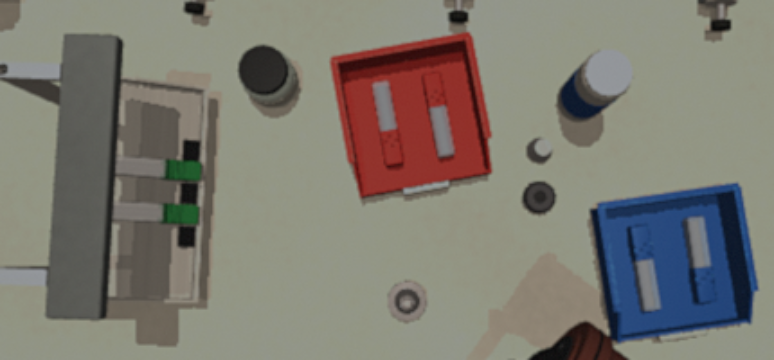

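All four tubes lie flat in their own bins, red at (388,123) and (439,115), blue at (645,268) and (701,259). Top faces are 27–30 mm above the bench with no lengthwise slope, and the greens and bystanders are where they were.

```bash
python3 -c "
from plant import *
print(job_done())"
```

```text
the job is handed in; nothing more can be done
None
```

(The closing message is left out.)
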